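# Charge the hand-pump lamp on the bedside cabinet

### The job

Charge the hand-pump lamp on the bedside cabinet: push its long sprung lever all the way down and let it come all the way back up, four full strokes in all. Then leave the lever up and untouched, with the elephant and the upturned tumbler still standing where they were.

Things in the scene. Friction and masses are not known exactly. Their poses are not given: they have to be found in the camera images.
- lever_pad (a point): Centre of the top face of the pad (46 x 36 mm, 14 thick) ending the lever of a grey torch-shaped lamp 190 mm long with a round 85 mm glass-fronted head, fixed to the top. Moves with the lever: 129 mm above the cabinet top at rest, 76 at the lower stop, shifting < 10 mm level. x runs along the lever to the hinge (20 deg down at rest), y across it, z out of the pad. Body top 56 mm, head top 89 mm high.
- lever (a joint): Angle in rad of the lamp lever, a grey bar 28 mm wide hinged just behind the head, 85 mm up and 108 mm from the pad centre, rising away from the head. 0: up at rest, 20 deg above level; 0.5: lower stop, 9 deg below level. Pushing straight down on the pad works: about 4 N at first, 9 to 10 N at the stop. The spring lifts it back to 0 by itself when let go.
- elephant: White ceramic elephant, loose, about 120 mm long, 60 mm wide and 89 mm high, standing on its four feet; origin at the cabinet top under its middle, z up, head towards its own -x. A bystander.
- tumbler: Plain steel tumbler, loose, standing upside down on its mouth, 78 mm across at the bottom, 62 mm at the top, 110 mm high; origin at the centre of its underside, z up. A bystander.
Things that resemble listed ones, but are neither listed nor needed, are in the scene too. Of the things that look like the part that bears lever_pad, the largest one is meant.

How it is judged:
On the way, in this order (a step that is already met when the one before it is completed fails the run):
1. first stroke: the lever pushed down to its stop (value of joint lever above 0.42 rad), for 0.05 s.
2. first stroke: the lever back up at rest (value of joint lever below 0.06 rad), for 0.05 s.
3. second stroke: the lever pushed down to its stop (value of joint lever above 0.42 rad), for 0.05 s.
4. second stroke: the lever back up at rest (value of joint lever below 0.06 rad), for 0.05 s.
5. third stroke: the lever pushed down to its stop (value of joint lever above 0.42 rad), for 0.05 s.
6. third stroke: the lever back up at rest (value of joint lever below 0.06 rad), for 0.05 s.
7. fourth stroke: the lever pushed down to its stop (value of joint lever above 0.42 rad), for 0.05 s.
8. fourth stroke: the lever back up at rest (value of joint lever below 0.06 rad), for 0.05 s.
At the end, for the whole second after the job is handed in: After four full strokes (each down past 0.42 rad, within 9 mm of the stop at the pad, and back up below 0.06 rad) the lever is up within 0.06 rad of rest, and the elephant and the tumbler stand still, upright within 0.3 rad and within 30 mm of where they began (value of joint lever below 0.06 rad and distance of each of elephant, tumbler from where it was at the start of the episode below 0.03 m and angle between each of elephant, tumbler's own z axis and vertical below 0.3 rad and linear speed of each of elephant, tumbler below 0.02 m/s); the robot touches nothing.
It fails at once if the elephant pushed more than 30 mm or tipped (distance of elephant from where it was at the start of the episode above 0.03 m or angle between elephant's own z axis and vertical above 0.3 rad).
It fails at once if the tumbler pushed more than 30 mm or tipped (distance of tumbler from where it was at the start of the episode above 0.03 m or angle between tumbler's own z axis and vertical above 0.3 rad).
It also fails if it takes over 43 s, if anything falls off the work surface, if the arm or the gripper's body presses on something with over 40 N, if the wrist force passes 120 N, or if a joint passes its speed limit or range.

### The arm

A 7-joint arm with a two-finger parallel gripper is mounted at the origin on the work surface. World frame = base frame: x ahead of the robot, y to its left, z up, the work surface at z = 0. Lengths are in m, angles in rad, forces in N, time in s.
With the tool pointing down it reaches from about 0.425 to 0.95 m from the base axis. Payload 4.7 kg.
Tool frame: the origin (TCP) lies midway between the tips of the shut fingers; the grasp point (between the pads) lies 19 mm behind it; z points along the fingers, x is the direction in which the jaws open and shut, and the axes are right-handed (so a half turn about z gives the same grasp; the last joint's range is limited). The gripper opens to 85 mm and grips with 20 to 120 N. Pads are 22 mm wide; open, the fingers measure 114 mm over their backs; the gripper's body (76 mm by 85 mm) begins 54 mm behind the grasp point. The pads swing forward as they close: fully open they stand 13 mm farther back than shut.
Start: joints at [1.296, 0.469, -0.049, 1.532, 0.024, 1.141, -0.082], TCP at [0.164, -0.655, 0.231] pointing down, gripper open.
Joint ranges: [-2.59, 2.59], [-0.33, 1.99], [-1.39, 1.29], [0.1, 2.45], [-1.04, 4.18], [0.21, 1.99], [-2.66, 2.66]. Speed limits (rad/s): [2.57, 2.57, 3.14, 3.14, 3.14, 3.14, 3.14].

### API

Orientations are given as a rotation vector (axis times angle).
In Python, from rig import bot gives the robot as it stands.
- The arm moves only by the tool step_arm, never from a script. Its argument "steps" is one flat list of numbers, 5 for each row, row after row: the finger opening in mm, from 0 to 85.4, then the shift along the tool's x, y, z in mm, then the turn about the tool's z in degrees. In form: [hand, tx, ty, tz, yaw, hand, tx, ty, tz, yaw, ...]. A call has exactly 10 rows; each row shifts and turns the commanded pose from where the row before left it, along the tool's axes as they then stand; what a row does not reach is not made up. A row lasts 1/8 s, in which the tool goes at most 62.5 mm and 10.7 degrees, less where a joint would pass 70% of its speed; a pose out of reach is approached as far as the arm can. A call with a gripper value outside its range is refused whole. The fingers move at their own pace and stop on an object; the grip force is fixed at half the most. Time passes only in rows, so rows that do not move let the fingers close, or fill a call up. It gives the time, the measured TCP pose, the force and the opening at its end, in the units of the state.
- bot.sense(): the state, without advancing time (a new reading comes with each control period).
- bot.camera(name): name is "side" or "top"; returns a dict with "img" (384x512x3 uint8, red, green, blue), "vertical_fov" (degrees; the focal length in pixels is half the picture's height over the tangent of half this angle, whatever the lens; pixels are square), "cx", "cy" (the principal point, pixels), "k1" (the pictures are not rectified: a ray, as slopes to the right and down, at radius r is drawn at 1 + k1 r^2 times it, then the intrinsics apply), "rvec" (rotation vector, rad) and "tvec" (3), from world to camera coordinates, as OpenCV has them. Camera axes: x right, y down, z forward; pixel columns grow to the right and rows downward; lengths in m; the calibration is good to about 2 mm. A picture is of the moment at which its call begins. There is no depth.
- bot.close_job(): hands the job in, once; it reports no verdict.
The state is a dict: "t": time; "joint_positions": joint angles; "dq": joint speeds; "joint_torque": joint torques, N m; "tcp_pos": TCP position; "tcp_rot": TCP orientation; "contact_force": force on the tool from outside, world axes, zero at the start; "torque": the same for the moment, N m; "gripper_width": finger opening in m.
Only numpy, scipy, OpenCV 4.12 (cv2) and the standard library are available. Lean on these libraries where they do the work, as an engineer would, in place of code of your own. Each camera call takes 0.05 s, during which the arm holds its last target. There are 200 camera calls.

## Working session

There is one attempt and no reset: what is moved stays moved. The work goes in short steps, Python scripts to look and compute and a tool call to move; the robot and the scene stay as the last step left them, time stands still between calls to the robot, and variables do not carry over. Pictures are saved under pics/ and viewed, about 8 in all and at most 12, crops included, and the job is handed in when it is done.

Besides the shell and the picture viewer there is one more tool, called after "Call:" in YAML: its name, and indented under it one key for each argument. step_arm: Moves the arm, as the interface text tells. Its arguments: {"type":"object","properties":{"steps":{"type":"array"}},"required":["steps"]}

```bash
mkdir -p pics
cat > h.py <<'E'
import numpy as np, cv2
from rig import bot
def cam(n):
    c=bot.camera(n); h=c["img"].shape[0]
    f=h/2/np.tan(np.radians(c["vertical_fov"])/2)
    c["f"]=f; c["R"]=cv2.Rodrigues(np.array(c["rvec"],float))[0]; c["t"]=np.array(c["tvec"],float)
    c["K"]=np.array([[f,0,c["cx"]],[0,f,c["cy"]],[0,0,1.]]); c["D"]=np.array([c["k1"],0,0,0.])
    return c
def ray(c,u,v):
    p=cv2.undistortPoints(np.array([[[u,v]]],float),c["K"],c["D"])[0,0]
    return -c["R"].T@c["t"], c["R"].T@np.array([p[0],p[1],1])
def onplane(c,u,v,z):
    o,d=ray(c,u,v); return o+d*(z-o[2])/d[2]
def proj(c,P):
    return cv2.projectPoints(np.array(P,float).reshape(-1,1,3),np.array(c["rvec"],float),c["t"],c["K"],c["D"])[0][:,0]
def tri(c1,p1,c2,p2):
    o,d=ray(c1,*p1);q,e=ray(c2,*p2)
    s=np.linalg.lstsq(np.c_[d,-e],q-o,rcond=None)[0]
    a,b=o+d*s[0],q+e*s[1]; return (a+b)/2,np.linalg.norm(a-b)
E
python3 - <<'E'
from h import *
for n in("side","top"):
    c=cam(n); cv2.imwrite(f"pics/{n}0.png",cv2.resize(c["img"][:,:,::-1],(800,600),interpolation=cv2.INTER_CUBIC))
    print(n,c["f"],c["cx"],c["cy"],c["k1"],-c["R"].T@c["t"],c["R"][2])
print(bot.sense())
E
```

```text
side 359.382821860887 258.28702042228815 192.40057752387355 -0.04004983236650773 [0.08272885 0.44624536 0.65642319] [ 0.56915866 -0.51117675 -0.64401611]
top 348.74020517595875 259.4159134562371 197.75877044167282 -0.012945913177145392 [ 0.49435795 -0.00235787  0.98914629] [ 0.08592672 -0.0119624  -0.99622964]
{'t': 0.1, 'joint_positions': array([ 1.29607911,  0.46939584, -0.04862149,  1.53355552,  0.02409106,
        1.14098821, -0.08228363]), 'dq': array([ 5.98247004e-04, -3.05356010e-03, -5.96436961e-04, -3.79235219e-03,
        1.32579027e-03, -4.29900225e-04,  2.84190657e-05]), 'joint_torque': array([ 2.82676219e-04, -5.11514390e+01, -4.71677631e-02, -2.38389909e+01,
        1.08236336e-02,  4.40610806e-03, -3.64730454e-06]), 'tcp_pos': array([ 0.16416784, -0.65420284,  0.23035083]), 'tcp_rot': array([-2.47626346e+00,  1.93160818e+00,  2.21926136e-03]), 'contact_force': array([0.84401454, 0.58654845, 1.09421398]), 'torque': array([-0.00670075, -0.03866228,  0.01806726]), 'gripper_width': 0.0851758449193645}
```

View pics/side0.png

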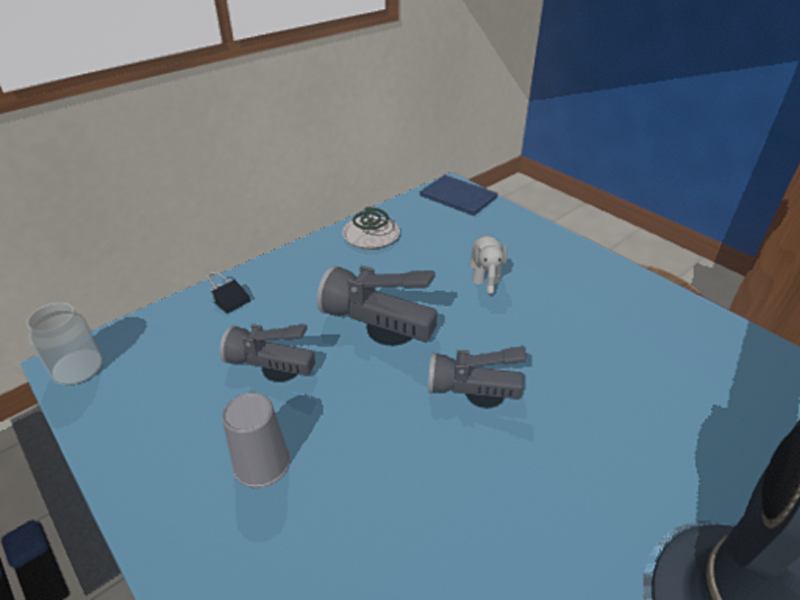

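View pics/top0.png

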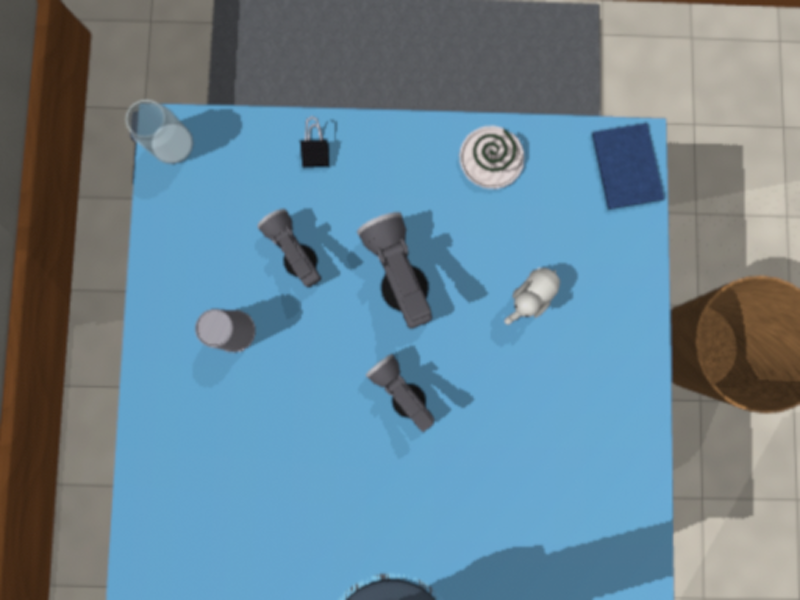

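The side view shows the big lamp's pad near (424,278) at the 800 px scale, with the elephant at (488,262) and the tumbler at (257,440). In the top view they are at (418,315), (537,292) and (222,328). I'll enlarge the pad next.

Run:
```python
from h import *
s=cam("side");t=cam("top")
a=s["img"][165:225,200:290];b=t["img"][130:215,215:305]
A=cv2.resize(a,None,fx=5,fy=5,interpolation=cv2.INTER_CUBIC)[:,:400];A=cv2.resize(s["img"][160:220,225:285],(400,400),interpolation=cv2.INTER_CUBIC)
B=cv2.resize(t["img"][155:215,235:295],(400,400),interpolation=cv2.INTER_CUBIC)
im=np.clip(np.hstack([A,B]).astype(float)*1.8,0,255).astype(np.uint8)
cv2.imwrite("pics/crop.png",im[:,:,::-1])
P,e=tri(s,(424/1.5625,278/1.5625),t,(418/1.5625,315/1.5625));print(P,e)
for n,ps,pt,z in(("tumbler",(249,405),(214,329),.11),("eleph",(488,250),(537,288),.08)):
    print(n,tri(s,np.array(ps)/1.5625,t,np.array(pt)/1.5625))
print("head",onplane(t,383/1.5625,232/1.5625,.06),"hinge",onplane(t,393/1.5625,250/1.5625,.085))
```

```text
[ 0.56180842 -0.03029497  0.13322146] 0.00724818456846208
tumbler (array([0.53081895, 0.29198494, 0.12140349]), np.float64(0.004056905733139012))
eleph (array([ 0.61576973, -0.24025106,  0.06034734]), np.float64(0.002108640867291795))
head [0.70733611 0.02840985 0.06      ] hinge [0.67132179 0.00992984 0.085     ]
```

View pics/crop.png

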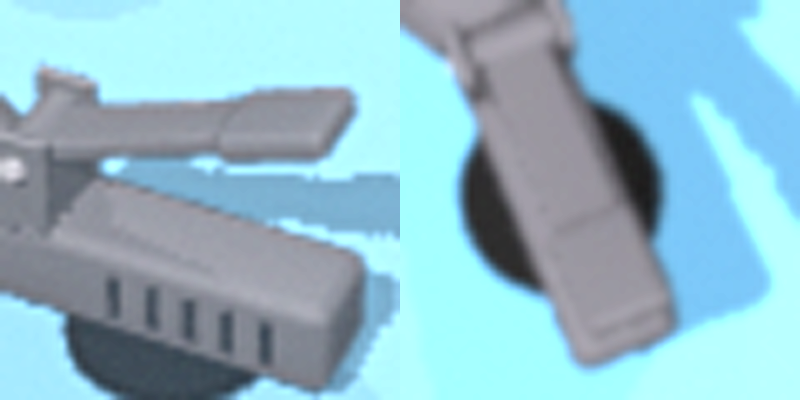

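The side crop shows the pad's top face centred at about (285,118), and the top crop puts it at about (608,268), with the body's end sticking out beyond it.

Run:
```python
from h import *
s=cam("side");t=cam("top")
p=(225+285*.15,160+118*.15);q=(235+208*.15,155+268*.15)
P,e=tri(s,p,t,q);print("tri",P,e,"planes",onplane(s,*p,.129),onplane(t,*q,.129))
# lever axis in top: hinge end centre crop (512,30) z~.09
H=onplane(t,235+115*.15,155+45*.15,.09);print("hinge",H)
P=onplane(t,*q,.129); d=(H-P)[:2];print("dist",np.linalg.norm(d),"ang",np.degrees(np.arctan2(d[1],d[0])))
S=bot.sense();R=cv2.Rodrigues(S["tcp_rot"])[0];print(R.round(3))
for g in((.555,-.032,.2),):
    print("tool shift mm",(R.T@(np.array(g)-S["tcp_pos"])*1000).round(1))
```

```text
tri [ 0.57631044 -0.02871012  0.12647353] 0.002040604161608536 planes [ 0.57472828 -0.0257806   0.129     ] [ 0.57533702 -0.0293395   0.129     ]
hinge [0.66576588 0.00783567 0.09      ]
dist 0.09777204073380921 ang 22.34749262446291
[[ 0.243 -0.97  -0.   ]
 [-0.97  -0.243  0.001]
 [-0.001 -0.    -1.   ]]
tool shift mm [-508.7 -530.5   31.3]
```

Call:
step_arm:
  steps: [0,-40,-43,0,0,0,-40,-44,0,0,0,-40,-43,0,0,0,-40,-44,0,0,0,-40,-43,0,0,0,-40,-44,0,0,0,-40,-43,0,0,0,-40,-44,0,0,0,-40,-43,0,0,0,-40,-44,0,0]

```text
t: 1.55
tcp_pos: [0.4897, -0.1594, 0.2316]
tcp_rot: [2.477, -1.933, 0.002]
contact_force: [1.0, -0.4, -0.3]
gripper_width: 0.0003
```

Call:
step_arm:
  steps: [0,-27,-29,0,0,0,-27,-29,0,0,0,-27,-29,0,0,0,-25,-28,0,0,0,0,0,20,0,0,0,0,20,0,0,0,0,20,0,0,0,0,15,0,0,0,0,0,0,0,0,0,0,0]

```text
t: 2.8
tcp_pos: [0.5752, -0.0301, 0.157]
tcp_rot: [-2.476, 1.932, -0.002]
contact_force: [-1.0, 0.2, 0.2]
gripper_width: -0.0005
```

Run:
```python
from h import *
s=cam("side");t=cam("top")
A=cv2.resize(s["img"][130:230,205:305],(400,400),interpolation=cv2.INTER_CUBIC)
B=cv2.resize(t["img"][110:230,205:325],(400,400),interpolation=cv2.INTER_CUBIC)
cv2.imwrite("pics/c2.png",np.clip(np.hstack([A,B])[:,:,::-1]*1.7,0,255).astype(np.uint8))
S=bot.sense();print(S["t"],S["tcp_pos"],S["contact_force"])
```

```text
2.9 [ 0.57527754 -0.03005363  0.15726223] [ 0.5005749  -0.38979596 -0.10042429]
```

View pics/c2.png

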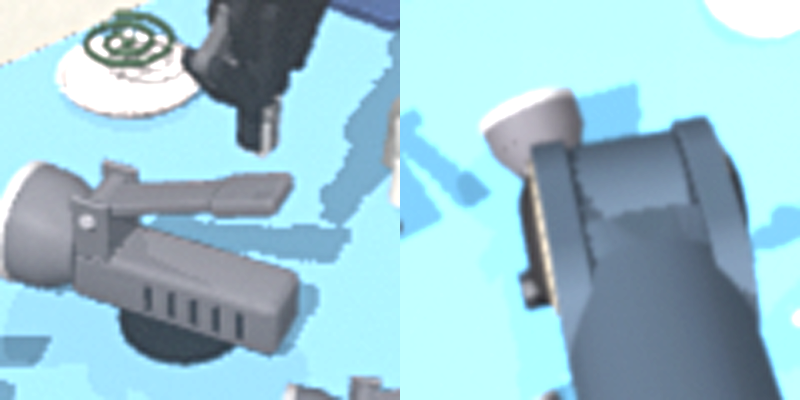

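The fingertip (257,150) sits right over the pad (255,187). Starting the first stroke.

Call:
step_arm:
  steps: [0,0,0,15,0,0,0,0,15,0,0,0,0,15,0,0,0,0,15,0,0,0,0,10,0,0,0,0,6,0,0,0,0,3,0,0,0,0,0,0,0,0,0,0,0,0,0,0,0,0]

```text
t: 4.15
tcp_pos: [0.573, -0.0312, 0.0769]
tcp_rot: [2.473, -1.931, -0.003]
contact_force: [-5.1, -1.8, 10.0]
gripper_width: 0.0
```

Run:
```python
from h import *
s=cam("side");A=cv2.resize(s["img"][130:230,205:305],(500,500),interpolation=cv2.INTER_CUBIC)
cv2.imwrite("pics/c3.png",np.clip(A[:,:,::-1]*1.7,0,255).astype(np.uint8))
for i in range(1):
    S=bot.sense();print(S["t"],S["tcp_pos"],S["contact_force"],S["torque"])
```

```text
4.2 [ 0.57303631 -0.03116643  0.07693682] [-4.45993482 -2.39415609  9.19212912] [-0.39431966  0.95523805 -0.00177798]
```

View pics/c3.png

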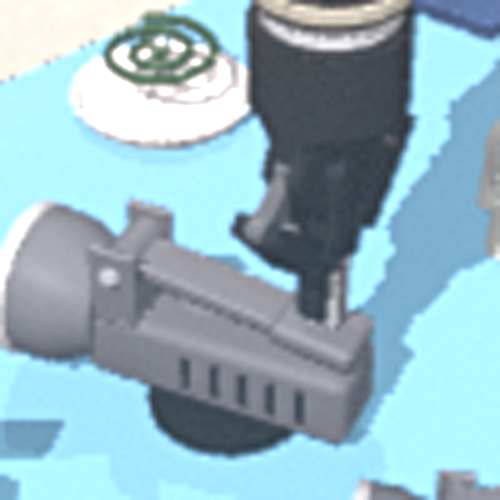

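The lever is down on the body, with the fingertip on the pad at (320,320). I'll press a little further to confirm the stop.

Call:
step_arm:
  steps: [0,0,0,2,0,0,0,0,2,0,0,0,0,0,0,0,0,0,0,0,0,0,0,0,0,0,0,0,0,0,0,0,0,0,0,0,0,0,0,0,0,0,0,0,0,0,0,0,0,0]

```text
t: 5.45
tcp_pos: [0.5732, -0.0312, 0.0763]
tcp_rot: [2.472, -1.93, -0.001]
contact_force: [-12.3, -2.3, 31.8]
gripper_width: -0.0001
```

The force rose to 32 N with almost no motion, so the stop is reached and a 79–80 mm push is enough. Raising now.

Call:
step_arm:
  steps: [0,0,0,-8,0,0,0,0,-15,0,0,0,0,-15,0,0,0,0,-15,0,0,0,0,-15,0,0,0,0,-15,0,0,0,0,0,0,0,0,0,0,0,0,0,0,0,0,0,0,0,0,0]

```text
t: 6.7
tcp_pos: [0.5743, -0.0301, 0.1558]
tcp_rot: [2.477, -1.932, -0.001]
contact_force: [-0.3, -0.2, 0.9]
gripper_width: -0.0002
```

Run:
```python
from h import *
s=cam("side");A=cv2.resize(s["img"][130:230,205:305],(500,500),interpolation=cv2.INTER_CUBIC)
cv2.imwrite("pics/c4.png",np.clip(A[:,:,::-1]*1.7,0,255).astype(np.uint8))
S=bot.sense();print(S["t"],S["tcp_pos"],S["contact_force"])
```

```text
6.75 [ 0.57440483 -0.0300881   0.15588985] [ 0.27488502 -0.33816064  0.51790573]
```

View pics/c4.png

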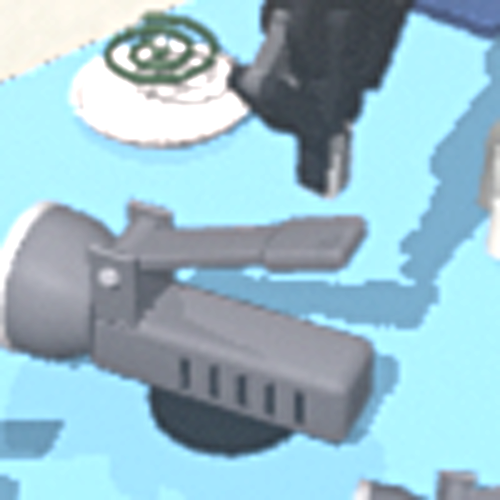

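The lever is back at rest, with the pad at (320,240) and the finger clear above it. Stroke two: down, then up.

Call:
step_arm:
  steps: [0,0,0,15,0,0,0,0,15,0,0,0,0,15,0,0,0,0,15,0,0,0,0,12,0,0,0,0,6,0,0,0,0,3,0,0,0,0,0,0,0,0,0,0,0,0,0,0,0,0]

```text
t: 8.0
tcp_pos: [0.573, -0.0311, 0.0766]
tcp_rot: [2.473, -1.931, -0.002]
contact_force: [-9.6, -1.9, 20.1]
gripper_width: -0.0003
```

Call:
step_arm:
  steps: [0,0,0,-6,0,0,0,0,-15,0,0,0,0,-15,0,0,0,0,-15,0,0,0,0,-15,0,0,0,0,-15,0,0,0,0,0,0,0,0,0,0,0,0,0,0,0,0,0,0,0,0,0]

```text
t: 9.25
tcp_pos: [0.5743, -0.0301, 0.1558]
tcp_rot: [2.477, -1.932, -0.001]
contact_force: [0.0, 0.2, 0.8]
gripper_width: -0.0001
```

Call:
step_arm:
  steps: [0,0,0,15,0,0,0,0,15,0,0,0,0,15,0,0,0,0,15,0,0,0,0,12,0,0,0,0,6,0,0,0,0,3,0,0,0,0,0,0,0,0,0,0,0,0,0,0,0,0]

```text
t: 10.5
tcp_pos: [0.5731, -0.0311, 0.0766]
tcp_rot: [2.473, -1.931, -0.002]
contact_force: [-8.8, -1.6, 21.5]
gripper_width: 0.0
```

Call:
step_arm:
  steps: [0,0,0,-6,0,0,0,0,-15,0,0,0,0,-15,0,0,0,0,-15,0,0,0,0,-15,0,0,0,0,-15,0,0,0,0,0,0,0,0,0,0,0,0,0,0,0,0,0,0,0,0,0]

```text
t: 11.75
tcp_pos: [0.5743, -0.0301, 0.1558]
tcp_rot: [2.477, -1.932, -0.001]
contact_force: [-0.3, -0.5, -0.4]
gripper_width: 0.0003
```

Strokes two and three reached the stop at about 20 N and released cleanly. Fourth stroke, then lift clear.

Call:
step_arm:
  steps: [0,0,0,15,0,0,0,0,15,0,0,0,0,15,0,0,0,0,15,0,0,0,0,12,0,0,0,0,6,0,0,0,0,3,0,0,0,0,0,0,0,0,0,0,0,0,0,0,0,0]

```text
t: 13.0
tcp_pos: [0.573, -0.0312, 0.0765]
tcp_rot: [2.473, -1.931, -0.002]
contact_force: [-9.6, -2.2, 20.4]
gripper_width: -0.0003
```

Call:
step_arm:
  steps: [0,0,0,-6,0,0,0,0,-15,0,0,0,0,-15,0,0,0,0,-15,0,0,0,0,-15,0,0,0,0,-15,0,0,0,0,-15,0,0,0,0,-15,0,0,0,0,0,0,0,0,0,0,0]

```text
t: 14.25
tcp_pos: [0.5742, -0.0302, 0.1859]
tcp_rot: [2.476, -1.932, -0.001]
contact_force: [0.4, -0.5, 0.4]
gripper_width: -0.0001
```

Run:
```python
from h import *
s=cam("side");cv2.imwrite("pics/end.png",cv2.resize(s["img"][:,:,::-1],(800,600),interpolation=cv2.INTER_CUBIC))
S=bot.sense();print(S["t"],S["tcp_pos"],S["contact_force"])
```

```text
14.3 [ 0.57413062 -0.03014244  0.18569593] [-0.61866003 -0.6774443  -0.55640715]
```

View pics/end.png

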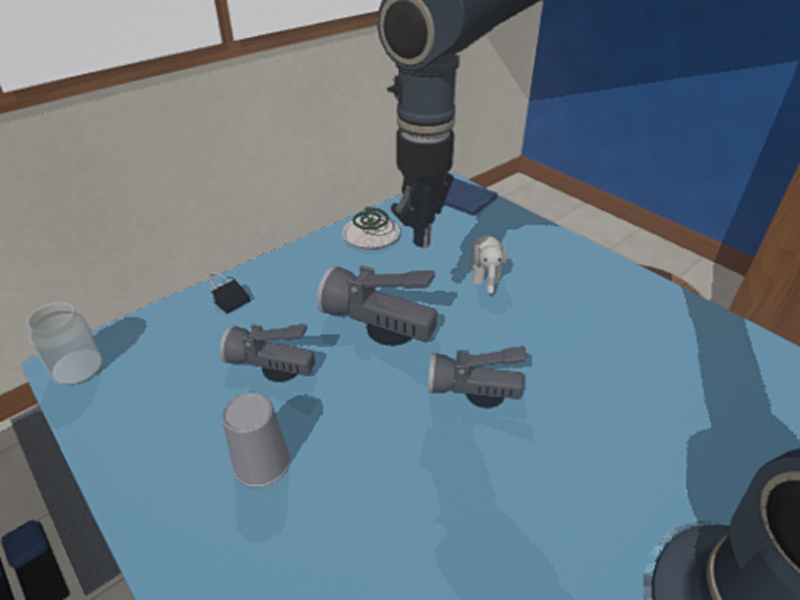

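The lever is up, with its pad at (424,278) as at the start. The elephant (488,262) and tumbler (257,440) haven't moved, and the gripper is clear.

```bash
python3 -c "
from rig import bot
print(bot.close_job())"
```

```text
the job is handed in; nothing more can be done
None
```

I pumped the large lamp's lever four full strokes with the shut fingertips and handed the job in at about 14.3 s, well under the 43 s limit. No verdict was reported.

- **Down strokes:** each one ended at a tip height of about 76.5 mm with 20–32 N, above the 9–10 N the spring gives, so the lever was on its stop. On the first stroke I pressed a few millimetres further to confirm it.
- **Up strokes:** after each one the tip was at least 27 mm above the resting pad, with contact force near zero. Pictures after the first and fourth strokes showed the lever back at rest. The second and third returns I judged from force and height alone.
- **End state:** in the last side picture the lever is up and the gripper is clear of everything. By eye, the elephant and tumbler are upright and where they started. I did not measure their positions again.

No check failed. My first rough fix on the pad was about 14 mm off and its two rays missed by 7 mm. A closer look put the pad's centre at about (0.575, -0.029) m with a 2 mm miss, and I used that.

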